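Sort the finished napkin rings into the polisher's caddy

ROBOT

A 6-joint arm with a two-finger parallel gripper is mounted at the origin on the work surface. World frame = base frame: x ahead of the robot, y to its left, z up, the work surface at z = 0. Lengths are in mm, angles in degrees, forces in N, time in s.
With the tool pointing down it reaches from about 300 to 850 mm from the base axis. Payload 4.2 kg.
Tool frame: the origin (TCP) lies between the finger pads; the fingertips stand 11 mm ahead of it and the grasp point (between the pads) lies 8 mm behind it (env.tips_ahead is the distance from the TCP to the fingertips, in mm); z points along the fingers, y is the line along which they close (so a half turn about z gives the same grasp; the last joint's range is limited). The gripper opens to 91 mm and grips with 3 to 60 N. Pads are 32 mm wide; open, the fingers measure 118 mm over their backs; the gripper's body (76 mm by 178 mm) begins 60 mm behind the grasp point.
Start: joints at [-73.625, 18.312, 89.639, -0, 72.044, -1.146], TCP at [173.11, -548.338, 224.976] pointing down, gripper open.
Joint ranges: [-177.97, 177.97], [-48.28, 115.42], [12.27, 149.76], [-77.06, 257.06], [2.81, 150.46], [-146.56, 146.56]. Speed limits (degrees/s): [147.25, 147.25, 180, 180, 180, 180].

INTERFACE

Orientations are given as [roll, pitch, yaw] about the fixed x, y, z axes, in that order (R = Rz(yaw) Ry(pitch) Rx(roll)).
In Python, from workcell import env, cams gives the robot as it stands.
- The arm moves only by the tool step_arm, never from a script. Its arguments are lists of equal length, an entry for each row: "linear": the shift along the tool's x, y, z in units of 30 cm (1.0 is 30 cm), a list of three; "turn": the turn about the tool's z in units of 360 degrees (1.0 is 360 degrees). In form: {"linear": [[tx, ty, tz], ...], "turn": [turn, ...]}. A call has 1 to 20 rows; each row is the pose to reach, as a shift and turn from the pose commanded when the call began, along the tool's axes at that moment, turning the shorter way round; what a row does not reach only later rows make up. A row lasts 1/8 s, in which the tool goes at most 62.5 mm and 10.7 degrees, less where a joint would pass 70% of its speed; a pose out of reach is approached as far as the arm can. A call with a number of a shift or a turn outside -1 to 1 is refused whole. A call with a gripper value outside its range is refused whole. "fingers" is the closure, from -1 (fully open) to 1 (shut), so that 0 is half open, set as the call begins (left out, the last holds). The fingers move at their own pace and stop on an object; "force" is the grip in N (left out, the last holds). Time passes only in rows, so rows that repeat a pose let the fingers close. It gives the time, the measured TCP pose, the force, the opening and the grip force at its end, in the units of the state.
- env.state(): the state, without advancing time (a new reading comes with each control period).
- cams.grab_frame(name): name is "side" or "top"; returns a dict with "color" (420x560x3 uint8, blue, green, red), "fx", "fy", "cx", "cy" (pixels), "dist" ([k1, k2, p1, p2, k3] as OpenCV has them; the pictures are not rectified), "extrinsics" (4x4, takes a point from camera to world coordinates). Camera axes: x right, y down, z forward; pixel columns grow to the right and rows downward; lengths in mm; the calibration is good to about 2 mm. A picture is of the moment at which its call begins. There is no depth.
- env.job_done(): hands the job in; it is judged then, once.
The state is a dict: "time_s": time; "qpos": joint angles; "qvel": joint speeds; "effort": joint torques, N m; "ee_pos": TCP position; "ee_rot": TCP orientation; "force": force on the tool from outside, world axes, zero at the start; "torque": the same for the moment, N m; "gripper_width": finger opening in mm; "gripper_force": force on a finger pad.
Only numpy, scipy, OpenCV 4.12 (cv2) and the standard library are available. Lean on these libraries where they do the work, as an engineer would, in place of code of your own. Each camera call takes 0.05 s, during which the arm holds its last target. There are 200 camera calls.

TASK

Gather the four finished, hollow napkin rings from the silversmith's bench into the wooden caddy, each set down gently and standing upright in the middle of the swatch disc of its own finish (silver, brass, copper, blue enamel). Leave the two look-alikes whose bores are still filled with black pitch standing where they are.

Things in the scene. Friction and masses are not known exactly. Their poses are not given: they have to be found in the camera images.
- ring_silver: Finished napkin ring, bright silver: upright open tube, 46 mm outside diameter, 39 mm bore, 40 mm high, 0.11 kg, rows of tiny beads at its foot; the grey-green bench mat shows through its bore. Origin: centre of its underside, on the bench (z = 0); z axis up. Round: any yaw suits a grasp across its outside. Loose tools up to 10 mm high lie between the rings.
- ring_brass: Finished napkin ring, yellow brass: upright open tube, 46 mm outside diameter, 39 mm bore, 40 mm high, 0.11 kg, rows of tiny beads at its foot; the grey-green bench mat shows through its bore. Origin: centre of its underside, on the bench (z = 0); z axis up. Round: any yaw suits a grasp across its outside. Loose tools up to 10 mm high lie between the rings.
- ring_copper: Finished napkin ring, reddish copper: upright open tube, 46 mm outside diameter, 39 mm bore, 40 mm high, 0.11 kg, rows of tiny beads at its foot; the grey-green bench mat shows through its bore. Origin: centre of its underside, on the bench (z = 0); z axis up. Round: any yaw suits a grasp across its outside. Loose tools up to 10 mm high lie between the rings.
- ring_blue: Finished napkin ring, deep blue enamel: upright open tube, 46 mm outside diameter, 39 mm bore, 40 mm high, 0.11 kg, rows of tiny beads at its foot; the grey-green bench mat shows through its bore. Origin: centre of its underside, on the bench (z = 0); z axis up. Round: any yaw suits a grasp across its outside. Loose tools up to 10 mm high lie between the rings.
- swatch_silver: Fixed bright silver disc, 68 mm diameter, in the middle of one of the 4 places of the fixed wooden caddy. Origin: centre of its underside; its top is 2 mm higher, 8 mm above the bench; x, y along the caddy's sides. Caddy: 200 mm square, 2 by 2 places 91 mm square inside, 97 mm between centres, walls and dividers 6 mm thick, tops at most 18 mm above the bench. Which disc is where varies.
- swatch_brass: Fixed yellow brass disc, 68 mm diameter, in the middle of one of the 4 places of the fixed wooden caddy. Origin: centre of its underside; its top is 2 mm higher, 8 mm above the bench; x, y along the caddy's sides. Caddy: 200 mm square, 2 by 2 places 91 mm square inside, 97 mm between centres, walls and dividers 6 mm thick, tops at most 18 mm above the bench. Which disc is where varies.
- swatch_copper: Fixed reddish copper disc, 68 mm diameter, in the middle of one of the 4 places of the fixed wooden caddy. Origin: centre of its underside; its top is 2 mm higher, 8 mm above the bench; x, y along the caddy's sides. Caddy: 200 mm square, 2 by 2 places 91 mm square inside, 97 mm between centres, walls and dividers 6 mm thick, tops at most 18 mm above the bench. Which disc is where varies.
- swatch_blue: Fixed deep blue enamel disc, 68 mm diameter, in the middle of one of the 4 places of the fixed wooden caddy. Origin: centre of its underside; its top is 2 mm higher, 8 mm above the bench; x, y along the caddy's sides. Caddy: 200 mm square, 2 by 2 places 91 mm square inside, 97 mm between centres, walls and dividers 6 mm thick, tops at most 18 mm above the bench. Which disc is where varies.
- pitched_silver: Unfinished look-alike: a bright silver napkin ring of the same 46 mm diameter and 40 mm height, but its bore is filled to the rim with hard black pitch (black disc seen from above). Stands on the bench, about 0.16 kg. Origin: centre of its underside, z axis up. Not to be moved.
- pitched_copper: Unfinished look-alike: a reddish copper napkin ring of the same 46 mm diameter and 40 mm height, but its bore is filled to the rim with hard black pitch (black disc seen from above). Stands on the bench, about 0.16 kg. Origin: centre of its underside, z axis up. Not to be moved.

How it is judged:
By the outcome, as a careful person would: the job done as asked, in the order asked, and still so for the second after the job is handed in, with the robot touching nothing.
It also fails if it takes over 88 s, if anything falls off the work surface, if the arm or the gripper's body presses on something with over 40 N, if the wrist force passes 120 N, or if a joint passes its speed limit or range.

## Working session

There is one attempt and no reset: what is moved stays moved. The work goes in short steps, Python scripts to look and compute and a tool call to move; the robot and the scene stay as the last step left them, time stands still between calls to the robot, and variables do not carry over. Pictures are saved under pics/ and viewed, at most 14 in all, crops included, and the job is handed in when it is done.

Besides the shell and the picture viewer there is one more tool, called after ">>>" as a command line: name --pt "numbers of a row" for each row, then --argument value for the rest. step_arm: Moves the arm, as the interface text tells. Its arguments: {"type":"object","properties":{"linear":{"type":"array"},"turn":{"type":"array"},"fingers":{"type":"number"},"force":{"type":"number"}},"required":["linear","turn"]}

```bash
mkdir -p pics
cat > h.py <<'E'
import cv2, numpy as np
from workcell import env, cams
def ray(f,px,z):
    K=np.array([[f["fx"],0,f["cx"]],[0,f["fy"],f["cy"]],[0,0,1.]])
    u=cv2.undistortPoints(np.array(px,float).reshape(-1,1,2),K,np.array(f["dist"],float)).reshape(-1,2)
    T=np.array(f["extrinsics"]); d=np.c_[u,np.ones(len(u))]@T[:3,:3].T; o=T[:3,3]
    return o+d*((z-o[2])/d[:,2])[:,None]
E
python3 - <<'E'
from h import *
for n in("top","side"):
    f=cams.grab_frame(n); cv2.imwrite(f"pics/{n}0.png",f["color"]); print(n,np.array(f["extrinsics"]).round(3).tolist(),f["fx"])
s=env.state(); print(s)
E
```

```text
top [[-0.018, -0.994, 0.106, 474.563], [-1.0, 0.017, -0.019, -20.562], [0.018, -0.106, -0.994, 903.176], [0.0, 0.0, 0.0, 1.0]] 470.2550131954951
side [[0.979, -0.161, 0.124, 456.942], [-0.202, -0.73, 0.653, -559.361], [-0.015, -0.664, -0.747, 640.603], [0.0, 0.0, 0.0, 1.0]] 428.2398981273596
{'time_s': 0.1, 'qpos': array([-7.36251279e+01,  1.83470689e+01,  8.97006215e+01, -1.96194973e-03,
        7.20429715e+01, -1.14540967e+00]), 'qvel': array([ 0.03442667, -0.09193858, -0.16395777,  0.04849558, -0.17665342,
        0.07427545]), 'effort': array([-3.79078010e-04, -4.13334632e+01, -2.32510579e+01,  7.27685192e-02,
        4.21255629e-02, -6.23925121e-05]), 'ee_pos': array([ 172.97119371, -547.90462975,  224.20528093]), 'ee_rot': array([-1.79909319e+02,  5.27303090e-05,  1.75208881e+01]), 'force': array([-0.73207473, -0.33559263,  0.35147472]), 'torque': array([-0.00911835,  0.03558543, -0.00203673]), 'gripper_force': 0.0, 'gripper_width': 91.63119673043911}
```

View pics/top0.png

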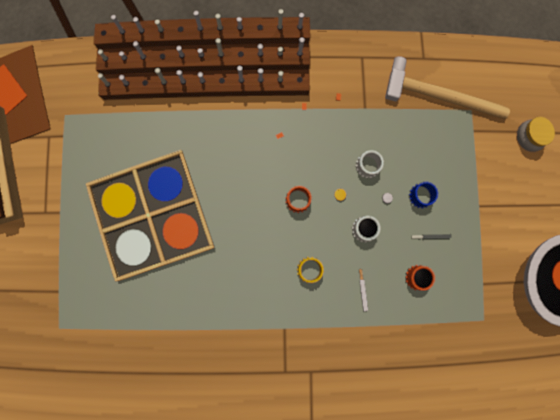

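View pics/side0.png

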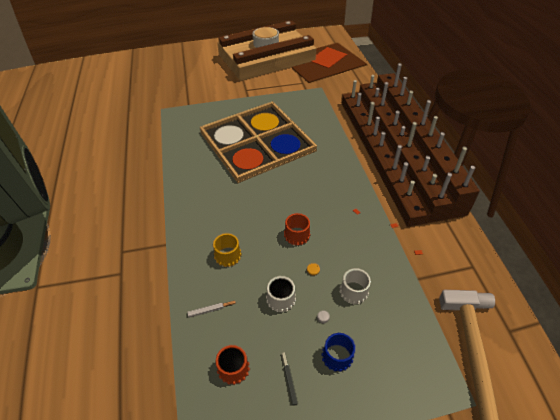

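The top view shows the hollow silver ring at (371,162), copper at (299,200), brass at (311,270) and blue at (424,195). The pitched rings are at (367,229) and (421,278). The swatches are brass (118,200), blue (165,184), silver (133,247) and copper (180,231). The side view agrees.

```bash
cat > m.py <<'E'
from h import *
def mask(f,c):
    h,s,v=cv2.split(cv2.cvtColor(f["color"],cv2.COLOR_BGR2HSV))
    h=h.astype(int)
    if c=="silver": return ((s<45)&(v>110)).astype(np.uint8)
    if c=="brass": return ((h>18)&(h<32)&(s>190)&(v>90)).astype(np.uint8)
    if c=="copper": return (((h<10)|(h>174))&(s>190)&(v>60)).astype(np.uint8)
    return ((h>110)&(h<130)&(s>130)).astype(np.uint8)
def blobs(f,c,z):
    out=[]
    for k in cv2.findContours(cv2.morphologyEx(mask(f,c),cv2.MORPH_CLOSE,np.ones((3,3))),cv2.RETR_EXTERNAL,cv2.CHAIN_APPROX_NONE)[0]:
        k=cv2.convexHull(k); a=cv2.contourArea(k)
        if a<250: continue
        M=cv2.moments(k); p=(M["m10"]/a,M["m01"]/a)
        out.append((np.round(p,1).tolist(),int(a),ray(f,[p],z)[0][:2].round(1).tolist()))
    return out
if __name__=="__main__":
    for n in("top","side"):
        f=cams.grab_frame(n)
        for c in("silver","brass","copper","blue"):
            for z in (20,8):
                for p,a,w in blobs(f,c,z):
                    if 250<w[0]<700 and abs(w[1])<450: print(n,c,z,p,a,w)
E
python3 m.py
```

```text
top silver 20 [268.7, 219.4] 89443 [551.5, -26.0]
top silver 8 [268.7, 219.4] 89443 [552.6, -26.0]
top brass 20 [310.1, 269.9] 463 [455.2, -101.8]
top brass 20 [118.3, 199.9] 879 [593.6, 262.1]
top brass 8 [310.1, 269.9] 463 [454.9, -102.9]
top brass 8 [118.3, 199.9] 879 [595.2, 266.0]
top copper 20 [419.7, 277.5] 509 [435.0, -311.9]
top copper 20 [176.1, 236.9] 436 [521.2, 149.3]
top copper 20 [298.3, 198.9] 440 [589.5, -82.8]
top copper 8 [419.7, 277.5] 509 [434.4, -315.8]
top copper 8 [176.1, 236.9] 436 [521.8, 151.6]
top copper 8 [298.3, 198.9] 440 [591.1, -83.6]
top blue 20 [423.4, 194.4] 520 [594.7, -326.7]
top blue 20 [164.7, 183.6] 887 [623.4, 171.7]
top blue 8 [423.4, 194.4] 520 [596.3, -330.8]
top blue 8 [164.7, 183.6] 887 [625.4, 174.3]
side brass 20 [226.4, 249.6] 701 [456.2, -102.4]
side brass 20 [264.5, 121.3] 372 [592.7, 248.2]
side brass 8 [226.4, 249.6] 701 [456.2, -93.5]
side brass 8 [264.5, 121.3] 372 [595.3, 263.8]
side copper 20 [231.9, 364.4] 976 [435.6, -312.7]
side copper 20 [296.7, 229.0] 650 [589.8, -83.4]
side copper 20 [247.4, 158.2] 480 [532.1, 128.6]
side copper 8 [231.9, 364.4] 976 [435.1, -307.9]
side copper 8 [296.7, 229.0] 650 [592.3, -74.2]
side copper 8 [247.4, 158.2] 480 [533.6, 141.9]
side blue 20 [338.2, 351.7] 966 [595.2, -326.6]
side blue 20 [285.2, 143.6] 439 [622.3, 158.1]
side blue 8 [338.2, 351.7] 966 [597.8, -322.1]
side blue 8 [285.2, 143.6] 439 [625.5, 172.0]
```

Run:
```python
import m
from h import *
def mk(f,c):
    b=f["color"].astype(int)
    if c=="silver": return ((b.min(2)>140)).astype(np.uint8)
    return ((b[...,2]>110)&(b[...,1]<70)&(b[...,0]<70)).astype(np.uint8)
m.mask=mk
for n in("top","side"):
    f=cams.grab_frame(n)
    for x,y in((371,162),(133,247)) if n=="top" else ((355,286),(228,134),(320,317)): print(f["color"][y-14:y+15:7,x])
    for c in("silver","copper"):
        for z in (20,8):
            for p,a,w in m.blobs(f,c,z):
                if 250<w[0]<700 and abs(w[1])<450: print(n,c,z,p,a,w)
f=cams.grab_frame("top");c=f["color"];cv2.imwrite("pics/crop1.png",cv2.resize(c[130:310,270:470],None,fx=3,fy=3))
```

```text
[[112 135 135]
 [ 73  79  86]
 [ 65  76  76]
 [113 134 134]
 [ 84  93  99]]
[[189 201 198]
 [188 201 198]
 [188 201 198]
 [188 200 198]
 [187 201 198]]
top silver 20 [132.7, 247.1] 919 [502.9, 232.7]
top silver 20 [367.3, 227.0] 475 [533.7, -213.0]
top silver 20 [370.7, 161.4] 458 [660.5, -225.0]
top silver 8 [132.7, 247.1] 919 [503.3, 236.1]
top silver 8 [367.3, 227.0] 475 [534.5, -215.6]
top silver 8 [370.7, 161.4] 458 [663.1, -227.8]
top copper 20 [416.0, 277.1] 344 [436.0, -304.5]
top copper 8 [416.0, 277.1] 344 [435.5, -308.4]
[[ 77  90  97]
 [ 80  93  99]
 [ 41  54  54]
 [ 75  87  94]
 [ 81  93 101]]
[[ 37  66  91]
 [164 192 206]
 [162 189 203]
 [164 190 203]
 [ 40  70  96]]
[[ 85 108 109]
 [ 89 112 113]
 [147 163 179]
 [ 87 112 113]
 [ 86 111 111]]
side silver 20 [280.6, 287.7] 495 [534.1, -198.9]
side silver 20 [356.8, 279.9] 466 [662.7, -212.0]
side silver 20 [228.5, 134.4] 366 [502.8, 218.7]
side silver 8 [280.6, 287.7] 495 [535.6, -192.0]
side silver 8 [356.8, 279.9] 466 [666.7, -205.3]
side silver 8 [228.5, 134.4] 366 [503.7, 233.7]
side copper 20 [231.7, 360.4] 729 [436.3, -306.4]
side copper 20 [298.4, 224.4] 412 [595.3, -73.6]
side copper 20 [247.5, 158.1] 476 [532.3, 128.7]
side copper 8 [231.7, 360.4] 729 [435.9, -301.5]
side copper 8 [298.4, 224.4] 412 [598.0, -64.2]
side copper 8 [247.5, 158.1] 476 [533.8, 142.0]
```

View pics/crop1.png

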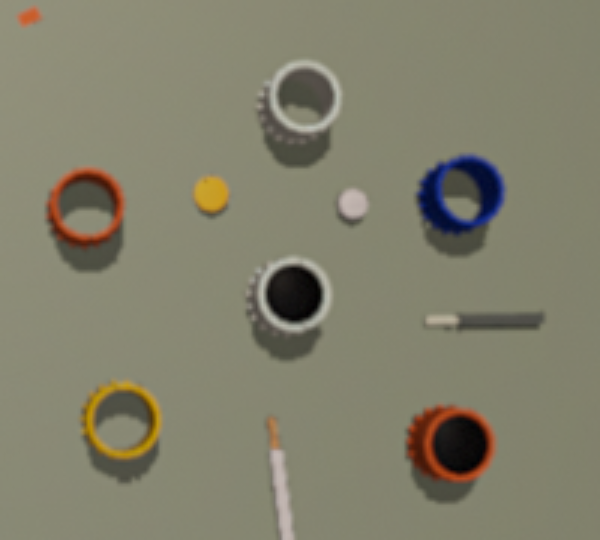

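The silver rim's centre is at about (371.4,161.7) in the full frame, or (305,96) in this crop. It stands clear of its neighbours and of the coins and tools.

The positions agree across both views. The caddy yaw is about 18°, close to the tool's 17.5°, so I don't need any turns.

```bash
cat > p.py <<'E'
# usage: p.py x y z n [x y z n ...] ; start commanded pose kept in cmd.txt ; one call
import sys,os,numpy as np
a=np.radians(17.521); R=np.array([[np.cos(a),np.sin(a),0],[np.sin(a),-np.cos(a),0],[0,0,-1]])
c0=np.loadtxt("cmd.txt") if os.path.exists("cmd.txt") else np.array([173.11,-548.338,224.976])
rows=[];c=c0; v=list(map(float,sys.argv[1:]))
for i in range(0,len(v),4):
    t=np.array(v[i:i+3]);n=int(v[i+3])
    for k in range(1,n+1):
        s=k/n; rows.append((R@(c+(t-c)*s*s*(3-2*s)-c0)/300).round(3).tolist())
    c=t
np.savetxt("cmd.txt",c0+R.T@np.array(rows[-1])*300)
print(len(rows),str(rows).replace(" ",""))
E
python3 p.py 656 -221 110 16; python3 p.py 656.2 -221.2 25 12
```

```text
16 [[0.021,-0.006,0.004],[0.08,-0.024,0.016],[0.172,-0.051,0.035],[0.291,-0.087,0.06],[0.432,-0.129,0.089],[0.59,-0.176,0.121],[0.758,-0.226,0.156],[0.932,-0.278,0.192],[1.106,-0.33,0.227],[1.274,-0.38,0.262],[1.431,-0.427,0.294],[1.572,-0.469,0.323],[1.691,-0.505,0.348],[1.783,-0.532,0.367],[1.843,-0.55,0.379],[1.863,-0.556,0.383]]
12 [[0.0,0.0,0.006],[0.0,0.0,0.021],[0.0,0.0,0.044],[0.0,0.0,0.074],[0.0,0.0,0.107],[0.0,0.0,0.142],[0.001,0.001,0.177],[0.001,0.001,0.21],[0.001,0.001,0.239],[0.001,0.001,0.263],[0.001,0.001,0.278],[0.001,0.001,0.284]]
```

>>> step_arm --pt "0.021 -0.006 0.004" --pt "0.08 -0.024 0.016" --pt "0.172 -0.051 0.035" --pt "0.291 -0.087 0.06" --pt "0.432 -0.129 0.089" --pt "0.59 -0.176 0.121" --pt "0.758 -0.226 0.156" --pt "0.932 -0.278 0.192" --turn '[0, 0, 0, 0, 0, 0, 0, 0]' --fingers -1

```text
time_s: 1.35
ee_pos: [416.4, -382.5, 167.0]
ee_rot: [180.0, -0.0, 17.5]
force: [-0.6, 0.4, -0.1]
gripper_width: 91.3
gripper_force: 0.0
```

>>> step_arm --pt "0.174 -0.052 0.035" --pt "0.342 -0.102 0.07" --pt "0.499 -0.149 0.102" --pt "0.64 -0.191 0.131" --pt "0.759 -0.227 0.156" --pt "0.851 -0.254 0.175" --pt "0.911 -0.272 0.187" --pt "0.931 -0.278 0.191" --pt "0.931 -0.278 0.191" --pt "0.931 -0.278 0.191" --turn '[0, 0, 0, 0, 0, 0, 0, 0, 0, 0]'

```text
time_s: 2.6
ee_pos: [655.2, -221.9, 110.5]
ee_rot: [180.0, 0.0, 17.5]
force: [-0.4, -0.4, -0.4]
gripper_width: 91.2
gripper_force: 0.0
```

>>> step_arm --pt "0 0 0.006" --pt "0 0 0.021" --pt "0 0 0.044" --pt "0 0 0.074" --pt "0 0 0.107" --pt "0 0 0.142" --pt "0.001 0.001 0.177" --pt "0.001 0.001 0.21" --pt "0.001 0.001 0.239" --pt "0.001 0.001 0.263" --pt "0.001 0.001 0.278" --pt "0.001 0.001 0.284" --pt "0.001 0.001 0.284" --turn '[0, 0, 0, 0, 0, 0, 0, 0, 0, 0, 0, 0, 0]'

```text
time_s: 4.22
ee_pos: [656.4, -221.3, 25.0]
ee_rot: [180.0, -0.0, 17.5]
force: [-0.8, 0.5, -0.5]
gripper_width: 90.6
gripper_force: 0.0
```

Run:
```python
from h import *
f=cams.grab_frame("side");c=f["color"];cv2.imwrite("pics/side1.png",cv2.resize(c[200:360,250:450],None,fx=3,fy=3))
```

```text
(no output)
```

View pics/side1.png

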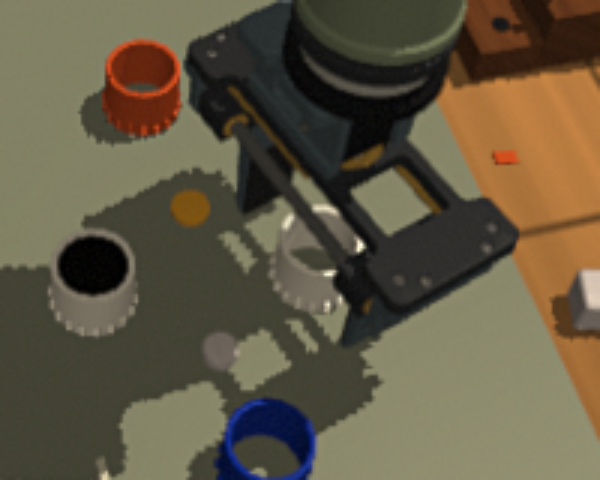

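The fingers straddle the silver ring, which sits at about crop (315,260), midway between the pads. Next I close and lift.

>>> step_arm --pt "0 0 0" --pt "0 0 0" --pt "0 0 0" --pt "0 0 0" --pt "0 0 0" --pt "0 0 0" --pt "0 0 0" --pt "0 0 0" --turn '[0, 0, 0, 0, 0, 0, 0, 0]' --fingers 1 --force 20

```text
time_s: 5.28
ee_pos: [656.3, -221.3, 24.9]
ee_rot: [180.0, -0.0, 17.5]
force: [0.7, -0.5, 0.9]
gripper_width: 45.5
gripper_force: 20.0
```

```bash
python3 p.py 656.2 -221.2 110 8;python3 p.py 590 20 110 10; python3 p.py 503.4 235 110 10; python3 p.py 503.4 235 33 14
```

```text
8 [[-0.0,-0.0,-0.012],[-0.0,-0.0,-0.044],[-0.0,-0.0,-0.09],[-0.0,-0.0,-0.142],[-0.0,-0.0,-0.194],[-0.0,-0.0,-0.239],[-0.0,-0.0,-0.272],[-0.0,-0.0,-0.284]]
10 [[0.001,-0.023,0.0],[0.003,-0.087,0.0],[0.007,-0.18,0.0],[0.011,-0.293,0.0],[0.016,-0.417,0.0],[0.02,-0.54,0.0],[0.025,-0.653,0.0],[0.028,-0.747,0.0],[0.031,-0.81,0.0],[0.032,-0.833,0.0]]
10 [[-0.002,-0.022,0.0],[-0.006,-0.08,0.0],[-0.013,-0.166,0.0],[-0.021,-0.271,0.0],[-0.03,-0.385,0.0],[-0.039,-0.499,0.0],[-0.047,-0.604,0.0],[-0.054,-0.69,0.0],[-0.058,-0.749,0.0],[-0.06,-0.771,0.0]]
14 [[-0.0,0.0,0.004],[-0.0,0.0,0.014],[-0.0,0.0,0.03],[-0.0,0.0,0.051],[-0.0,0.0,0.075],[-0.0,0.0,0.101],[-0.0,0.0,0.128],[-0.0,0.0,0.156],[-0.0,0.0,0.182],[-0.0,0.0,0.206],[-0.0,0.0,0.227],[-0.0,0.0,0.243],[-0.0,0.0,0.253],[-0.0,0.0,0.257]]
```

>>> step_arm --pt "0 0 -0.012" --pt "0 0 -0.044" --pt "0 0 -0.09" --pt "0 0 -0.142" --pt "0 0 -0.194" --pt "0 0 -0.239" --pt "0 0 -0.272" --pt "0 0 -0.284" --pt "0.001 -0.023 -0.284" --pt "0.003 -0.087 -0.284" --pt "0.007 -0.18 -0.284" --pt "0.011 -0.293 -0.284" --pt "0.016 -0.417 -0.284" --pt "0.02 -0.54 -0.284" --pt "0.025 -0.653 -0.284" --pt "0.028 -0.747 -0.284" --pt "0.031 -0.81 -0.284" --pt "0.032 -0.833 -0.284" --turn '[0, 0, 0, 0, 0, 0, 0, 0, 0, 0, 0, 0, 0, 0, 0, 0, 0, 0]'

```text
time_s: 7.52
ee_pos: [589.5, 21.2, 109.9]
ee_rot: [180.0, 0.0, 17.6]
force: [0.5, -0.8, -1.0]
gripper_width: 45.7
gripper_force: 20.0
```

>>> step_arm --pt "-0.002 -0.022 0" --pt "-0.006 -0.08 0" --pt "-0.013 -0.166 0" --pt "-0.021 -0.271 0" --pt "-0.03 -0.385 0" --pt "-0.039 -0.499 0" --pt "-0.047 -0.604 0" --pt "-0.054 -0.69 0" --pt "-0.058 -0.749 0" --pt "-0.06 -0.771 0" --pt "-0.06 -0.771 0" --pt "-0.06 -0.771 0" --turn '[0, 0, 0, 0, 0, 0, 0, 0, 0, 0, 0, 0]'

```text
time_s: 9.02
ee_pos: [503.7, 234.5, 110.0]
ee_rot: [180.0, 0.0, 17.5]
force: [0.2, -0.8, -2.1]
gripper_width: 45.7
gripper_force: 20.0
```

Run:
```python
from h import *
f=cams.grab_frame("side");c=f["color"];cv2.imwrite("pics/side2.png",cv2.resize(c[20:220,150:370],None,fx=3,fy=3))
s=env.state();print(s["ee_pos"],s["gripper_width"],s["qpos"])
```

```text
[503.67698147 234.44250496 109.98197867] 45.61271918055642 [ 2.37837956e+01  2.21900130e+01  1.01732283e+02 -1.99794817e-02
  5.60817394e+01  9.63322070e+01]
```

View pics/side2.png

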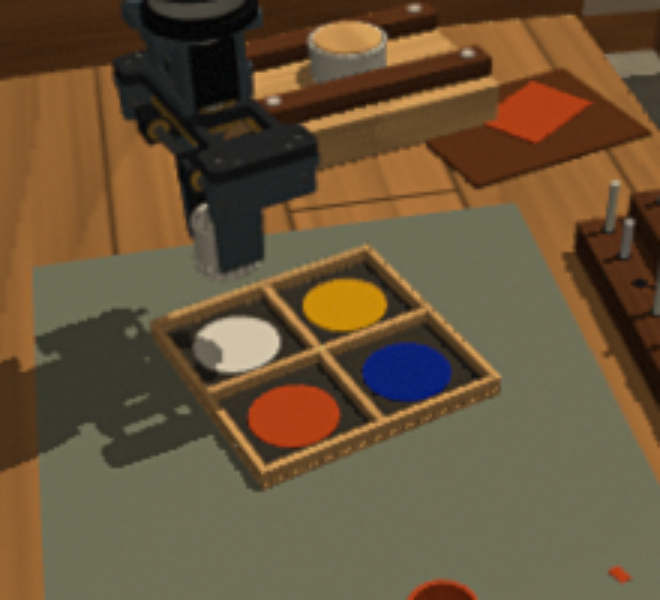

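The silver ring hangs upright in the gripper above the caddy, and the white disc is unobstructed at crop (237,345). I'm lowering it, releasing and retracting.

>>> step_arm --pt "0 0 0.004" --pt "0 0 0.014" --pt "0 0 0.03" --pt "0 0 0.051" --pt "0 0 0.075" --pt "0 0 0.101" --pt "0 0 0.128" --pt "0 0 0.156" --pt "0 0 0.182" --pt "0 0 0.206" --pt "0 0 0.225" --pt "0 0 0.238" --pt "0 0 0.247" --pt "0 0 0.252" --pt "0 0 0.255" --pt "0 0 0.257" --pt "0 0 0.257" --pt "0 0 0.257" --turn '[0, 0, 0, 0, 0, 0, 0, 0, 0, 0, 0, 0, 0, 0, 0, 0, 0, 0]'

```text
time_s: 11.32
ee_pos: [503.4, 235.2, 33.0]
ee_rot: [180.0, -0.0, 17.5]
force: [-0.5, -0.7, -0.8]
gripper_width: 45.5
gripper_force: 20.0
```

>>> step_arm --pt "0 0 0" --pt "0 0 0" --pt "0 0 0" --pt "0 0 0" --pt "0 0 0" --pt "0 0 -0.01" --pt "0 0 -0.04" --pt "0 0 -0.09" --pt "0 0 -0.145" --pt "0 0 -0.2" --pt "0 0 -0.24" --pt "0 0 -0.257" --turn '[0, 0, 0, 0, 0, 0, 0, 0, 0, 0, 0, 0]' --fingers -1

```text
time_s: 12.82
ee_pos: [503.8, 235.3, 111.3]
ee_rot: [-180.0, -0.1, 17.5]
force: [-0.0, 0.2, -0.4]
gripper_width: 91.2
gripper_force: 0.0
```

```bash
sed -i 's/^c0=.*/c0=np.loadtxt("cmd.txt")/' p.py; echo "503.4 235 110.1" > cmd.txt
python3 p.py 480 70 110 8; python3 p.py 455.8 -102 110 8; python3 p.py 455.8 -102 25 12
```

```text
8 [[-0.01,0.022,0.0],[-0.037,0.078,0.0],[-0.076,0.159,0.0],[-0.12,0.251,0.0],[-0.164,0.342,0.0],[-0.202,0.423,0.0],[-0.23,0.479,0.0],[-0.24,0.501,0.0]]
8 [[-0.011,0.022,0.0],[-0.039,0.082,0.0],[-0.079,0.165,0.0],[-0.125,0.261,0.0],[-0.171,0.357,0.0],[-0.211,0.441,0.0],[-0.239,0.5,0.0],[-0.249,0.522,0.0]]
12 [[-0.0,0.0,0.006],[-0.0,0.0,0.021],[-0.0,0.0,0.044],[-0.0,0.0,0.074],[-0.0,0.0,0.107],[-0.0,0.0,0.142],[-0.0,0.0,0.177],[-0.0,0.0,0.21],[-0.0,0.0,0.239],[-0.0,0.0,0.263],[-0.0,0.0,0.278],[-0.0,0.0,0.284]]
```

>>> step_arm --pt "-0.01 0.022 0" --pt "-0.037 0.078 0" --pt "-0.076 0.159 0" --pt "-0.12 0.251 0" --pt "-0.164 0.342 0" --pt "-0.202 0.423 0" --pt "-0.23 0.479 0" --pt "-0.24 0.501 0" --turn '[0, 0, 0, 0, 0, 0, 0, 0]'

```text
time_s: 13.82
ee_pos: [479.4, 68.9, 109.8]
ee_rot: [-180.0, 0.0, 17.4]
force: [-0.7, -0.7, -0.2]
gripper_width: 91.3
gripper_force: 0.0
```

>>> step_arm --pt "-0.011 0.022 0" --pt "-0.039 0.082 0" --pt "-0.079 0.165 0" --pt "-0.125 0.261 0" --pt "-0.171 0.357 0" --pt "-0.211 0.441 0" --pt "-0.239 0.5 0" --pt "-0.249 0.522 0" --pt "-0.249 0.522 0" --turn '[0, 0, 0, 0, 0, 0, 0, 0, 0]'

```text
time_s: 14.95
ee_pos: [456.0, -101.5, 110.0]
ee_rot: [-180.0, -0.0, 17.5]
force: [0.2, 0.8, 0.0]
gripper_width: 91.3
gripper_force: 0.0
```

Run:
```python
from h import *
f=cams.grab_frame("side");g=cams.grab_frame("top")
a=cv2.resize(f["color"][90:290,180:310],(390,600));b=cv2.resize(g["color"][140:290,80:180],(400,600))
cv2.imwrite("pics/c2.png",np.hstack([a,b]))
```

```text
(no output)
```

View pics/c2.png

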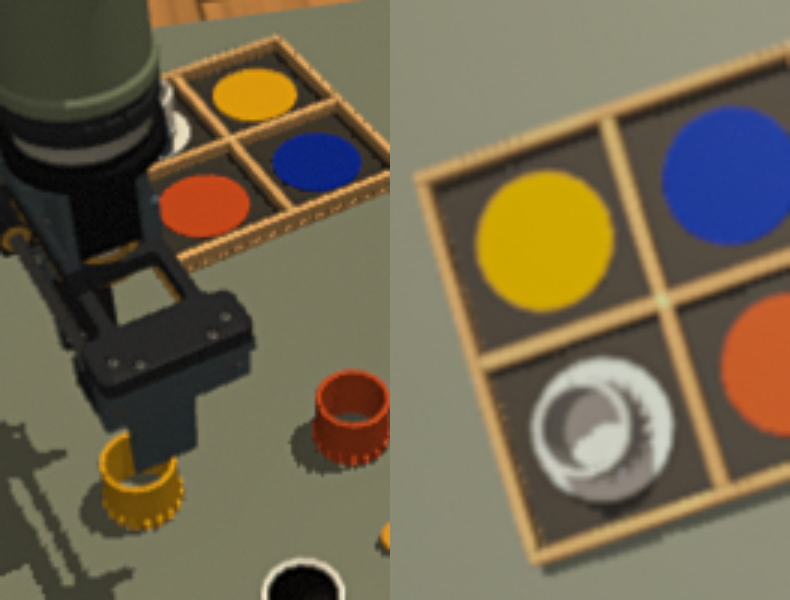

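The silver ring stands upright on its disc, with its rim at about crop (583,430). The open fingers are above the brass ring, at crop (140,480).

>>> step_arm --pt "0 0 0.006" --pt "0 0 0.021" --pt "0 0 0.044" --pt "0 0 0.074" --pt "0 0 0.107" --pt "0 0 0.142" --pt "0 0 0.177" --pt "0 0 0.21" --pt "0 0 0.239" --pt "0 0 0.263" --pt "0 0 0.278" --pt "0 0 0.284" --pt "0 0 0.284" --turn '[0, 0, 0, 0, 0, 0, 0, 0, 0, 0, 0, 0, 0]'

```text
time_s: 16.68
ee_pos: [456.0, -101.7, 24.9]
ee_rot: [180.0, -0.0, 17.5]
force: [0.3, 0.4, 0.4]
gripper_width: 91.3
gripper_force: 0.0
```

>>> step_arm --pt "0 0 0" --pt "0 0 0" --pt "0 0 0" --pt "0 0 0" --pt "0 0 0" --pt "0 0 0" --pt "0 0 0" --pt "0 0 0" --turn '[0, 0, 0, 0, 0, 0, 0, 0]' --fingers 1

```text
time_s: 17.68
ee_pos: [455.9, -101.7, 24.9]
ee_rot: [180.0, -0.0, 17.5]
force: [-0.3, 0.2, 0.6]
gripper_width: 45.4
gripper_force: 20.0
```

```bash
python3 - <<'E'
from h import *
f=cams.grab_frame("top"); print(ray(f,[(127.9,247.1)],48), ray(f,[(311,270)],8))
E
cat cmd.txt; python3 p.py 455.8 -102 110 8 520 80 110 9; python3 p.py 595.2 265 110 9
```

```text
[[502.08098116 233.78695895  48.        ]] [[ 454.69586036 -104.6315093     8.        ]]
4.558997834351825418e+02
-1.018267053342051156e+02
2.490000000000000568e+01
17 [[-0.0,0.0,-0.012],[-0.0,0.0,-0.044],[-0.0,0.0,-0.09],[-0.0,0.0,-0.142],[-0.0,0.0,-0.194],[-0.0,0.0,-0.239],[-0.0,0.0,-0.271],[-0.0,0.0,-0.284],[0.013,-0.017,-0.284],[0.048,-0.064,-0.284],[0.1,-0.133,-0.284],[0.161,-0.214,-0.284],[0.225,-0.299,-0.284],[0.286,-0.38,-0.284],[0.337,-0.449,-0.284],[0.373,-0.496,-0.284],[0.386,-0.514,-0.284]]
9 [[0.015,-0.018,0.0],[0.054,-0.065,0.0],[0.11,-0.133,0.0],[0.177,-0.214,0.0],[0.248,-0.299,0.0],[0.315,-0.379,0.0],[0.371,-0.448,0.0],[0.41,-0.495,0.0],[0.425,-0.512,0.0]]
```

The silver ring is centred to within about 2 mm and the brass ring is gripped.

>>> step_arm --pt "0 0 -0.012" --pt "0 0 -0.044" --pt "0 0 -0.09" --pt "0 0 -0.142" --pt "0 0 -0.194" --pt "0 0 -0.239" --pt "0 0 -0.271" --pt "0 0 -0.284" --pt "0.013 -0.017 -0.284" --pt "0.048 -0.064 -0.284" --pt "0.1 -0.133 -0.284" --pt "0.161 -0.214 -0.284" --pt "0.225 -0.299 -0.284" --pt "0.286 -0.38 -0.284" --pt "0.337 -0.449 -0.284" --pt "0.373 -0.496 -0.284" --pt "0.386 -0.514 -0.284" --turn '[0, 0, 0, 0, 0, 0, 0, 0, 0, 0, 0, 0, 0, 0, 0, 0, 0]'

```text
time_s: 19.85
ee_pos: [520.0, 81.4, 109.7]
ee_rot: [180.0, 0.0, 17.6]
force: [0.3, 0.0, -0.7]
gripper_width: 46.0
gripper_force: 20.0
```

>>> step_arm --pt "0.015 -0.018 0" --pt "0.054 -0.065 0" --pt "0.11 -0.133 0" --pt "0.177 -0.214 0" --pt "0.248 -0.299 0" --pt "0.315 -0.379 0" --pt "0.371 -0.448 0" --pt "0.41 -0.495 0" --pt "0.425 -0.512 0" --pt "0.425 -0.512 0" --pt "0.425 -0.512 0" --turn '[0, 0, 0, 0, 0, 0, 0, 0, 0, 0, 0]'

```text
time_s: 21.22
ee_pos: [594.9, 264.2, 110.0]
ee_rot: [180.0, 0.0, 17.5]
force: [-0.6, -0.5, -1.2]
gripper_width: 45.8
gripper_force: 20.0
```

>>> step_arm --pt "0 0 0.004" --pt "0 0 0.014" --pt "0 0 0.03" --pt "0 0 0.051" --pt "0 0 0.075" --pt "0 0 0.101" --pt "0 0 0.128" --pt "0 0 0.156" --pt "0 0 0.182" --pt "0 0 0.206" --pt "0 0 0.225" --pt "0 0 0.238" --pt "0 0 0.247" --pt "0 0 0.252" --pt "0 0 0.255" --pt "0 0 0.257" --pt "0 0 0.257" --pt "0 0 0.257" --turn '[0, 0, 0, 0, 0, 0, 0, 0, 0, 0, 0, 0, 0, 0, 0, 0, 0, 0]'

```text
time_s: 23.48
ee_pos: [595.3, 265.1, 33.0]
ee_rot: [180.0, -0.0, 17.5]
force: [-0.2, -0.5, -1.3]
gripper_width: 45.8
gripper_force: 20.0
```

>>> step_arm --pt "0 0 0" --pt "0 0 0" --pt "0 0 0" --pt "0 0 0" --pt "0 0 0" --pt "0 0 -0.01" --pt "0 0 -0.04" --pt "0 0 -0.09" --pt "0 0 -0.145" --pt "0 0 -0.2" --pt "0 0 -0.24" --pt "0 0 -0.257" --turn '[0, 0, 0, 0, 0, 0, 0, 0, 0, 0, 0, 0]' --fingers -1

```text
time_s: 24.98
ee_pos: [595.6, 265.2, 111.3]
ee_rot: [-180.0, -0.1, 17.5]
force: [1.0, 0.7, 0.2]
gripper_width: 91.5
gripper_force: 0.0
```

```bash
cat cmd.txt; python3 p.py 592 91 110 8;  python3 p.py 589.7 -83 110 8 589.7 -83 25 10; python3 p.py 589.7 -83 110 8 533.7 142.3 110 10
```

```text
5.952474547389214194e+02
2.649401913484496163e+02
1.100999999999999943e+02
8 [[-0.008,0.024,0.0],[-0.029,0.086,0.0],[-0.058,0.174,0.0],[-0.092,0.275,0.0],[-0.126,0.376,0.0],[-0.156,0.464,0.0],[-0.177,0.526,0.0],[-0.185,0.55,0.0]]
18 [[-0.008,0.024,0.0],[-0.028,0.086,0.0],[-0.058,0.174,0.0],[-0.091,0.275,0.0],[-0.124,0.376,0.0],[-0.153,0.464,0.0],[-0.174,0.527,0.0],[-0.182,0.55,0.0],[-0.182,0.55,0.008],[-0.182,0.55,0.03],[-0.182,0.55,0.062],[-0.182,0.55,0.1],[-0.182,0.55,0.142],[-0.182,0.55,0.184],[-0.182,0.55,0.222],[-0.182,0.55,0.254],[-0.182,0.55,0.276],[-0.182,0.55,0.284]]
18 [[0.0,0.0,-0.012],[0.0,0.0,-0.044],[0.0,0.0,-0.09],[0.0,0.0,-0.142],[0.0,0.0,-0.194],[0.0,0.0,-0.239],[0.0,0.0,-0.271],[0.0,0.0,-0.284],[0.002,-0.021,-0.284],[0.005,-0.08,-0.284],[0.011,-0.166,-0.284],[0.017,-0.271,-0.284],[0.024,-0.386,-0.284],[0.031,-0.5,-0.284],[0.038,-0.605,-0.284],[0.043,-0.692,-0.284],[0.047,-0.75,-0.284],[0.048,-0.772,-0.284]]
```

>>> step_arm --pt "-0.008 0.024 0" --pt "-0.029 0.086 0" --pt "-0.058 0.174 0" --pt "-0.092 0.275 0" --pt "-0.126 0.376 0" --pt "-0.156 0.464 0" --pt "-0.177 0.526 0" --pt "-0.185 0.55 0" --turn '[0, 0, 0, 0, 0, 0, 0, 0]'

```text
time_s: 25.98
ee_pos: [591.7, 89.5, 109.8]
ee_rot: [-180.0, 0.0, 17.4]
force: [-0.3, -0.4, -0.0]
gripper_width: 91.5
gripper_force: 0.0
```

>>> step_arm --pt "-0.008 0.024 0" --pt "-0.028 0.086 0" --pt "-0.058 0.174 0" --pt "-0.091 0.275 0" --pt "-0.124 0.376 0" --pt "-0.153 0.464 0" --pt "-0.174 0.527 0" --pt "-0.182 0.55 0" --pt "-0.182 0.55 0" --pt "-0.182 0.55 0.008" --pt "-0.182 0.55 0.03" --pt "-0.182 0.55 0.062" --pt "-0.182 0.55 0.1" --pt "-0.182 0.55 0.142" --pt "-0.182 0.55 0.184" --pt "-0.182 0.55 0.222" --pt "-0.182 0.55 0.254" --pt "-0.182 0.55 0.276" --pt "-0.182 0.55 0.284" --pt "-0.182 0.55 0.284" --turn '[0, 0, 0, 0, 0, 0, 0, 0, 0, 0, 0, 0, 0, 0, 0, 0, 0, 0, 0, 0]'

```text
time_s: 28.48
ee_pos: [589.7, -82.8, 24.9]
ee_rot: [180.0, -0.0, 17.5]
force: [0.3, -0.3, -0.1]
gripper_width: 91.1
gripper_force: 0.0
```

>>> step_arm --pt "0 0 0" --pt "0 0 0" --pt "0 0 0" --pt "0 0 0" --pt "0 0 0" --pt "0 0 0" --pt "0 0 0" --pt "0 0 0" --turn '[0, 0, 0, 0, 0, 0, 0, 0]' --fingers 1

```text
time_s: 29.48
ee_pos: [589.6, -82.8, 24.9]
ee_rot: [180.0, -0.0, 17.5]
force: [0.9, 0.5, 0.1]
gripper_width: 44.9
gripper_force: 20.0
```

Run:
```python
from h import *
f=cams.grab_frame("side");g=cams.grab_frame("top")
cv2.imwrite("pics/c3.png",np.hstack([cv2.resize(f["color"][90:290,180:310],(390,600)),cv2.resize(g["color"][140:290,80:180],(400,600))]))
```

```text
(no output)
```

View pics/c3.png

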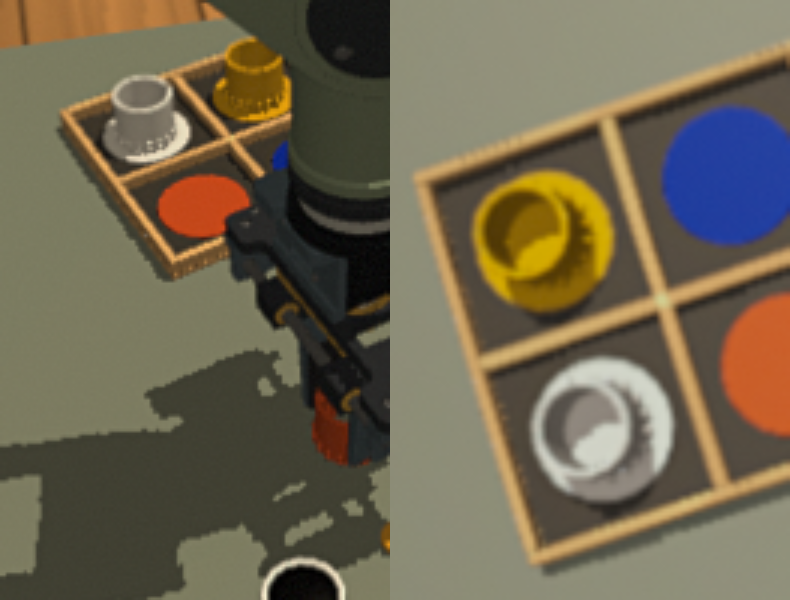

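The silver and brass rings both stand upright and centred on their discs, at crop (583,430) and (522,232). The copper ring is gripped.

>>> step_arm --pt "0 0 -0.012" --pt "0 0 -0.044" --pt "0 0 -0.09" --pt "0 0 -0.142" --pt "0 0 -0.194" --pt "0 0 -0.239" --pt "0 0 -0.271" --pt "0 0 -0.284" --pt "0.002 -0.021 -0.284" --pt "0.005 -0.08 -0.284" --pt "0.011 -0.166 -0.284" --pt "0.017 -0.271 -0.284" --pt "0.024 -0.386 -0.284" --pt "0.031 -0.5 -0.284" --pt "0.038 -0.605 -0.284" --pt "0.043 -0.692 -0.284" --pt "0.047 -0.75 -0.284" --pt "0.048 -0.772 -0.284" --pt "0.048 -0.772 -0.284" --pt "0.048 -0.772 -0.284" --turn '[0, 0, 0, 0, 0, 0, 0, 0, 0, 0, 0, 0, 0, 0, 0, 0, 0, 0, 0, 0]'

```text
time_s: 32.08
ee_pos: [533.8, 141.8, 110.0]
ee_rot: [180.0, 0.0, 17.5]
force: [-0.4, 0.4, -1.1]
gripper_width: 44.6
gripper_force: 20.0
```

>>> step_arm --pt "0 0 0.004" --pt "0 0 0.014" --pt "0 0 0.03" --pt "0 0 0.051" --pt "0 0 0.075" --pt "0 0 0.101" --pt "0 0 0.128" --pt "0 0 0.156" --pt "0 0 0.182" --pt "0 0 0.206" --pt "0 0 0.225" --pt "0 0 0.238" --pt "0 0 0.247" --pt "0 0 0.252" --pt "0 0 0.255" --pt "0 0 0.257" --pt "0 0 0.257" --pt "0 0 0.257" --turn '[0, 0, 0, 0, 0, 0, 0, 0, 0, 0, 0, 0, 0, 0, 0, 0, 0, 0]'

```text
time_s: 34.33
ee_pos: [533.7, 142.4, 33.0]
ee_rot: [180.0, -0.0, 17.5]
force: [-0.3, -0.3, -0.9]
gripper_width: 44.6
gripper_force: 20.0
```

>>> step_arm --pt "0 0 0" --pt "0 0 0" --pt "0 0 0" --pt "0 0 0" --pt "0 0 0" --pt "0 0 -0.01" --pt "0 0 -0.04" --pt "0 0 -0.09" --pt "0 0 -0.145" --pt "0 0 -0.2" --pt "0 0 -0.24" --pt "0 0 -0.257" --turn '[0, 0, 0, 0, 0, 0, 0, 0, 0, 0, 0, 0]' --fingers -1

```text
time_s: 35.83
ee_pos: [534.0, 142.5, 111.3]
ee_rot: [180.0, -0.1, 17.5]
force: [0.4, -0.7, 0.2]
gripper_width: 91.7
gripper_force: 0.0
```

```bash
cat cmd.txt; python3 p.py 565 -92 110 10;  python3 p.py 595 -326.6 110 10; python3 p.py 595 -326.6 25 12; python3 p.py 595 -326.6 110 8 610 -77 110 11; python3 p.py 625.4 173.2 110 11
```

```text
5.336111411497857944e+02
1.422942992560450932e+02
1.100999999999999943e+02
10 [[-0.004,0.022,0.0],[-0.014,0.081,0.0],[-0.029,0.168,0.0],[-0.048,0.273,0.0],[-0.068,0.388,0.0],[-0.088,0.503,0.0],[-0.106,0.609,0.0],[-0.121,0.696,0.0],[-0.132,0.755,0.0],[-0.135,0.776,0.0]]
10 [[-0.004,0.022,0.0],[-0.015,0.081,0.0],[-0.03,0.168,0.0],[-0.049,0.273,0.0],[-0.07,0.388,0.0],[-0.091,0.503,0.0],[-0.11,0.608,0.0],[-0.126,0.695,0.0],[-0.136,0.754,0.0],[-0.14,0.776,0.0]]
12 [[-0.0,0.0,0.006],[-0.0,0.0,0.021],[-0.0,0.0,0.044],[-0.0,0.0,0.074],[-0.0,0.0,0.107],[-0.0,0.0,0.142],[-0.0,0.0,0.177],[-0.0,0.0,0.21],[-0.0,0.0,0.239],[-0.0,0.0,0.263],[-0.0,0.0,0.278],[-0.0,0.0,0.284]]
19 [[-0.0,0.0,-0.012],[-0.0,0.0,-0.044],[-0.0,0.0,-0.09],[-0.0,0.0,-0.142],[-0.0,0.0,-0.194],[-0.0,0.0,-0.239],[-0.0,0.0,-0.271],[-0.0,0.0,-0.284],[0.007,-0.018,-0.284],[0.026,-0.068,-0.284],[0.054,-0.142,-0.284],[0.089,-0.234,-0.284],[0.128,-0.336,-0.284],[0.169,-0.442,-0.284],[0.208,-0.544,-0.284],[0.243,-0.636,-0.284],[0.272,-0.71,-0.284],[0.291,-0.76,-0.284],[0.298,-0.778,-0.284]]
11 [[0.007,-0.018,0.0],[0.026,-0.068,0.0],[0.055,-0.142,0.0],[0.09,-0.234,0.0],[0.13,-0.337,0.0],[0.17,-0.443,0.0],[0.21,-0.546,0.0],[0.245,-0.638,0.0],[0.274,-0.712,0.0],[0.293,-0.762,0.0],[0.3,-0.78,0.0]]
```

>>> step_arm --pt "-0.004 0.022 0" --pt "-0.014 0.081 0" --pt "-0.029 0.168 0" --pt "-0.048 0.273 0" --pt "-0.068 0.388 0" --pt "-0.088 0.503 0" --pt "-0.106 0.609 0" --pt "-0.121 0.696 0" --pt "-0.132 0.755 0" --pt "-0.135 0.776 0" --turn '[0, 0, 0, 0, 0, 0, 0, 0, 0, 0]'

```text
time_s: 37.08
ee_pos: [564.7, -93.1, 109.6]
ee_rot: [-180.0, 0.0, 17.4]
force: [0.9, 0.4, 0.5]
gripper_width: 91.0
gripper_force: 0.0
```

>>> step_arm --pt "-0.004 0.022 0" --pt "-0.015 0.081 0" --pt "-0.03 0.168 0" --pt "-0.049 0.273 0" --pt "-0.07 0.388 0" --pt "-0.091 0.503 0" --pt "-0.11 0.608 0" --pt "-0.126 0.695 0" --pt "-0.136 0.754 0" --pt "-0.14 0.776 0" --pt "-0.14 0.776 0" --pt "-0.14 0.776 0" --turn '[0, 0, 0, 0, 0, 0, 0, 0, 0, 0, 0, 0]'

```text
time_s: 38.58
ee_pos: [595.0, -325.5, 110.1]
ee_rot: [-180.0, 0.0, 17.6]
force: [0.4, -0.0, -0.5]
gripper_width: 91.4
gripper_force: 0.0
```

>>> step_arm --pt "0 0 0.006" --pt "0 0 0.021" --pt "0 0 0.044" --pt "0 0 0.074" --pt "0 0 0.107" --pt "0 0 0.142" --pt "0 0 0.177" --pt "0 0 0.21" --pt "0 0 0.239" --pt "0 0 0.263" --pt "0 0 0.278" --pt "0 0 0.284" --pt "0 0 0.284" --turn '[0, 0, 0, 0, 0, 0, 0, 0, 0, 0, 0, 0, 0]'

```text
time_s: 40.2
ee_pos: [595.2, -326.5, 25.0]
ee_rot: [180.0, -0.0, 17.5]
force: [-0.1, 0.2, 0.6]
gripper_width: 91.2
gripper_force: 0.0
```

>>> step_arm --pt "0 0 0" --pt "0 0 0" --pt "0 0 0" --pt "0 0 0" --pt "0 0 0" --pt "0 0 0" --pt "0 0 0" --pt "0 0 0" --turn '[0, 0, 0, 0, 0, 0, 0, 0]' --fingers 1

```text
time_s: 41.2
ee_pos: [595.1, -326.5, 24.9]
ee_rot: [180.0, -0.0, 17.5]
force: [-0.6, -0.9, -0.2]
gripper_width: 46.1
gripper_force: 20.0
```

>>> step_arm --pt "0 0 -0.012" --pt "0 0 -0.044" --pt "0 0 -0.09" --pt "0 0 -0.142" --pt "0 0 -0.194" --pt "0 0 -0.239" --pt "0 0 -0.271" --pt "0 0 -0.284" --pt "0.007 -0.018 -0.284" --pt "0.026 -0.068 -0.284" --pt "0.054 -0.142 -0.284" --pt "0.089 -0.234 -0.284" --pt "0.128 -0.336 -0.284" --pt "0.169 -0.442 -0.284" --pt "0.208 -0.544 -0.284" --pt "0.243 -0.636 -0.284" --pt "0.272 -0.71 -0.284" --pt "0.291 -0.76 -0.284" --pt "0.298 -0.778 -0.284" --turn '[0, 0, 0, 0, 0, 0, 0, 0, 0, 0, 0, 0, 0, 0, 0, 0, 0, 0, 0]'

```text
time_s: 43.58
ee_pos: [609.8, -75.4, 110.0]
ee_rot: [-180.0, 0.0, 17.6]
force: [0.4, 0.6, -2.3]
gripper_width: 46.0
gripper_force: 20.0
```

>>> step_arm --pt "0.007 -0.018 0" --pt "0.026 -0.068 0" --pt "0.055 -0.142 0" --pt "0.09 -0.234 0" --pt "0.13 -0.337 0" --pt "0.17 -0.443 0" --pt "0.21 -0.546 0" --pt "0.245 -0.638 0" --pt "0.274 -0.712 0" --pt "0.293 -0.762 0" --pt "0.3 -0.78 0" --pt "0.3 -0.78 0" --pt "0.3 -0.78 0" --turn '[0, 0, 0, 0, 0, 0, 0, 0, 0, 0, 0, 0, 0]'

```text
time_s: 45.2
ee_pos: [625.4, 172.4, 110.0]
ee_rot: [180.0, 0.0, 17.5]
force: [-0.4, -0.5, -1.6]
gripper_width: 46.4
gripper_force: 20.0
```

>>> step_arm --pt "0 0 0.004" --pt "0 0 0.014" --pt "0 0 0.03" --pt "0 0 0.051" --pt "0 0 0.075" --pt "0 0 0.101" --pt "0 0 0.128" --pt "0 0 0.156" --pt "0 0 0.182" --pt "0 0 0.206" --pt "0 0 0.225" --pt "0 0 0.238" --pt "0 0 0.247" --pt "0 0 0.252" --pt "0 0 0.255" --pt "0 0 0.257" --pt "0 0 0.257" --pt "0 0 0.257" --turn '[0, 0, 0, 0, 0, 0, 0, 0, 0, 0, 0, 0, 0, 0, 0, 0, 0, 0]'

```text
time_s: 47.45
ee_pos: [625.5, 173.3, 33.0]
ee_rot: [180.0, -0.0, 17.5]
force: [-1.3, -0.5, -1.6]
gripper_width: 45.9
gripper_force: 20.0
```

>>> step_arm --pt "0 0 0" --pt "0 0 0" --pt "0 0 0" --pt "0 0 0" --pt "0 0 0" --pt "0 0 -0.01" --pt "0 0 -0.04" --pt "0 0 -0.09" --pt "0 0 -0.145" --pt "0 0 -0.2" --pt "0 0 -0.24" --pt "0 0 -0.257" --turn '[0, 0, 0, 0, 0, 0, 0, 0, 0, 0, 0, 0]' --fingers -1

```text
time_s: 48.95
ee_pos: [625.8, 173.4, 111.3]
ee_rot: [180.0, -0.1, 17.5]
force: [0.3, -0.8, -0.0]
gripper_width: 90.8
gripper_force: 0.0
```

>>> step_arm --pt "0 0.022 -0.01" --pt "0 0.08 -0.03" --pt "0 0.168 -0.06" --pt "0 0.273 -0.1" --pt "0 0.388 -0.14" --pt "0 0.503 -0.18" --pt "0 0.608 -0.21" --pt "0 0.7 -0.24" --pt "0 0.76 -0.26" --pt "0 0.78 -0.27" --pt "0 0.78 -0.27" --pt "0 0.78 -0.27" --turn '[0, 0, 0, 0, 0, 0, 0, 0, 0, 0, 0, 0]'

```text
time_s: 50.45
ee_pos: [695.5, -48.9, 190.6]
ee_rot: [-180.0, 0.1, 17.6]
force: [-1.4, 0.2, -0.4]
gripper_width: 91.4
gripper_force: 0.0
```

Run:
```python
from h import *
f=cams.grab_frame("side");g=cams.grab_frame("top")
cv2.imwrite("pics/c4.png",np.hstack([cv2.resize(f["color"],(400,300)),cv2.resize(g["color"][140:290,80:230],(400,400))[50:350]]))
```

```text
(no output)
```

View pics/c4.png

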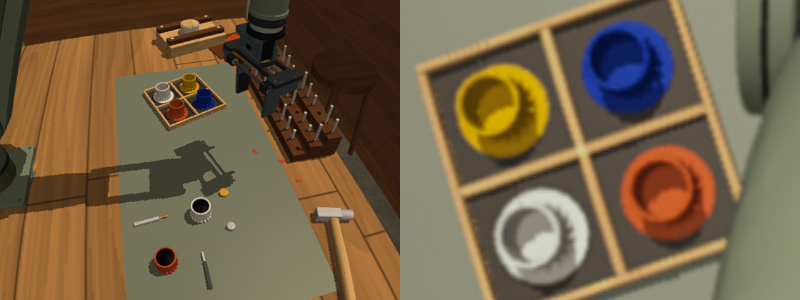

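All four rings stand upright on their own discs, at right-panel positions (490,107), (614,55), (527,235) and (658,193). Both pitched rings are where they were, and the arm is clear of everything.

```bash
python3 -c "
from workcell import env
print(env.job_done())"
```

```text
the job is handed in; nothing more can be done
None
```

The job is handed in at about 50 s of the 88 s limit: the silver, brass, copper and blue rings each stand upright on their own disc, and in the last picture the two pitched rings stand where they were.

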